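Load the reel stand and lock the spool with its hairpin clip

TASK

Load the reel stand: put the white-flanged spool over the steel post so that it sits flat on the black plate, then push the orange-tabbed hairpin clip level and sideways onto the thin neck of the post, between the spool and the post's head, until its legs snap past the neck and it is fully home, and let go. The stand is held by a soft rubber suction foot, so the post leans away as you push: keep pushing until you feel the snap and then stop at once; never force the post more than 10 degrees over on the way, nor more than 7 once the clip is home, or the foot peels off. Leave the other things on the table where they are.

Things in the scene. Friction and masses are not known exactly. Their poses are not given: they have to be found in the camera images.
- stand: Black rubber suction foot (88 mm across, 19 mm high, tab out to 61 mm; origin on the table, yaw irrelevant). The round post on it rocks in all directions about a pivot 16.5 mm above the table: upright at rest, it yields softly to a sideways push and springs back. Getting the clip over leans it several degrees, differently each time. Over 10 degrees peels the foot.
- post_plate (a point): Centre of the top face of the stand's black plate (44 mm across, 58 mm above the table), the spool's seat; z runs up the post. Narrower than the spool and 39 mm clear above the foot. The steel post above it: shank 14 mm in diameter up to 97.5 mm above the table, then the neck, then a 14 mm head from 108 mm, tapered at the top, ending at 121 mm.
- post_neck (a point): Point on the post's axis half-way up its thin neck, 103 mm above the table; z runs up the post. The neck is 10 mm in diameter, from 97.5 to 108 mm above the table. The seated spool's top lies at 98 mm, which leaves 10 mm of bare neck; as the post leans away, the near side of the spool's top rises 2 to 3 mm, so push the clip level at mid-neck height.
- spool_center (a point): Centre (half-way up) of the loose spool: two white flanges 58 mm in diameter and 4 mm thick, red winding 48 mm across between them, 40 mm high, bore 17 mm right through, about 0.14 kg, standing on one flange, axis (z) upright. Can be gripped across the flanges from above.
- clip_eye (a point): Loose hairpin clip lying flat: point between its legs where the neck's axis lies when home, at mid-height of the 4 mm wire (2 mm above its underside). x: along the legs to their open ends, the push direction; y: across; z: up. Mouth 18.5 mm ahead of the eye, about 20 mm wide between wires; waist 5 mm ahead, 6 mm wide; stop tongue 5.6 mm behind. Clip 40 g.
- clip_grip (a point): Grip point of the clip, axes as clip_eye, 27 mm behind the eye and 26 mm above it, in the upright orange tab: 11 mm thick (y), 22 mm long (x), from 9 mm (top of its 18 mm wide foot) to 39 mm above the underside. Grip its two flat sides. Feel when pushing: legs touch 11 mm short of home, force grows to 9 to 15 N, drops to about half at the snap, then climbs again against the stop tongue.
- flux_bottle: Small white bottle with red cap and needle, 29 mm wide, 95 mm high, standing; bystander. Origin under its centre.
- tape_masking: Roll of tan masking tape, 100 mm across, 25 mm high, lying flat; bystander. Origin under its centre.
- needle_pliers: Blue-handled pliers, 160 mm long, lying flat; bystander. Origin under its centre.
- glue_tube: White and red glue tube, 126 mm long, lying flat; bystander. Origin under its centre.
Mind the look-alikes: they are no part of the job. What is meant by the part that bears clip_eye is not blue or purple, and is the larger of those in its own colour.

How it is judged:
By the outcome, as a careful person would: the job done as asked, in the order asked, and still so for the second after the job is handed in, with the robot touching nothing.
It also fails if it takes over 72 s, if anything falls off the work surface, if the arm or the gripper's body presses on something with over 40 N, if the wrist force passes 120 N, or if a joint passes its speed limit or range.

ROBOT

A 6-joint arm with a two-finger parallel gripper is mounted at the origin on the work surface; the furniture and walls round the work are solid. World frame = base frame: x ahead of the robot, y to its left, z up, the work surface at z = 0. Lengths are in m, angles in rad, forces in N, time in s.
With the tool pointing down it reaches from about 0.275 to 1 m from the base axis. Payload 8.4 kg.
Tool frame: the origin (TCP) lies at the very end of the fingers, on their centre line; the grasp point (between the pads) lies r.grip_point_offset behind it (r.grip_point_offset is the distance from the TCP to the grasp point, in m); z points along the fingers, y is the line along which they close (so a half turn about z gives the same grasp; the last joint's range is limited). The gripper opens to 85 mm and grips with 20 to 120 N. Pads are 22 mm wide; open, the fingers measure 114 mm over their backs; the gripper's body (76 mm by 85 mm) begins 54 mm behind the grasp point. The pads swing forward as they close: fully open they stand 13 mm farther back than shut.
Start: joints at [1.258, 0.353, 1.633, -0, 1.155, -0.002], TCP at [0.191, 0.595, 0.231] pointing down, gripper open.
Joint ranges: [-2.63, 2.63], [-0.92, 2.1], [0.06, 2.66], [-1.3, 4.44], [0, 2.69], [-3.02, 3.02]. Speed limits (rad/s): [2.22, 2.22, 2.79, 3.14, 3.14, 3.14].

INTERFACE

Orientations are given as a unit quaternion [x, y, z, w].
In Python, from bench import r gives the robot as it stands. The module is installed in compiled form; this text tells all that it offers.
- The arm moves only by the shell command python3 -m crank 'ROWS' [FORCE]. ROWS is JSON, a list of rows, each a list of 7 numbers: the shift along the world's x, y, z in m, then the turn, a rotation vector about the world's x, y, z in degrees, then the closure, from 0 (fully open) to 1 (shut). In form: [[tx, ty, tz, rx, ry, rz, jaw], ...]. A call has 1 to 20 rows; each row shifts and turns the commanded pose from where the row before left it; what a row does not reach is not made up. A row lasts 1/8 s, in which the tool goes at most 62.5 mm and 10.7 degrees, less where a joint would pass 70% of its speed; a pose out of reach is approached as far as the arm can. A call is refused whole if a number of a shift passes 0.0625 or a number of a turn 10.7, either way. A call with a gripper value outside its range is refused whole. The fingers move at their own pace and stop on an object; FORCE is the grip in N (left out, the last holds). Time passes only in rows, so rows that do not move let the fingers close. It gives the time, the measured TCP pose, the force, the opening and the grip force at its end, in the units of the state.
- r.sense(): the state, without advancing time (a new reading comes with each control period).
- r.capture(name): name is "scene" or "top" or "wrist"; returns (picture, depth): 420x560x3 uint8, red, green, blue; 420x560 float32, m along the optical axis (not along the pixel's ray), 0 where there is no reading.
- r.camera_info(name): a dict with "intrinsics" (3x3 intrinsics, pixels), "k1" (the pictures are not rectified: a ray, as slopes to the right and down, at radius r is drawn at 1 + k1 r^2 times it, then the intrinsics apply), "R" (3x3) and "t" (3): a world point X has camera coordinates R X + t; the wrist camera has in their place "hand_eye" (4x4, takes a point from camera to tool coordinates, whose origin is the TCP and whose axes are the flange's). Camera axes: x right, y down, z forward; pixel columns grow to the right and rows downward; lengths in m; the calibration is good to about 2 mm. A picture is of the moment at which its call begins: read the wrist's pose just before it. camera_info takes no time and is no camera call.
- r.hand_in(): hands the job in; it is judged then, once.
The state is a dict: "time_s": time; "joint_positions": joint angles; "qvel": joint speeds; "joint_torque": joint torques, N m; "eef_pos": TCP position; "ee_rot": TCP orientation; "force": force on the tool from outside, world axes, zero at the start; "wrist_torque": the same for the moment, N m; "opening": finger opening in m; "finger_force": force on a finger pad.
Only numpy, scipy, OpenCV 4.12 (cv2) and the standard library are available. Lean on these libraries where they do the work, as an engineer would, in place of code of your own. Each camera call takes 0.05 s, during which the arm holds its last target. There are 200 camera calls.

## Working session

There is one attempt and no reset: what is moved stays moved. The work goes in short steps, Python scripts to look and compute and a shell command to move; the robot and the scene stay as the last step left them, time stands still between calls to the robot, and variables do not carry over. Pictures are saved under pics/ and viewed, at most 14 in all, crops included, and the job is handed in when it is done.

```bash
mkdir -p pics; cat > h.py <<'E'
import numpy as np, cv2
from bench import r
from scipy.spatial.transform import Rotation as Ro
def cam(name):
    s=r.sense(); im,d=r.capture(name); ci=r.camera_info(name)
    if name=="wrist":
        H=np.array(ci["hand_eye"]); T=np.eye(4); T[:3,:3]=Ro.from_quat(s["ee_rot"]).as_matrix(); T[:3,3]=s["eef_pos"]
        M=T@H; Rc,o=M[:3,:3],M[:3,3]
    else:
        R=np.array(ci["R"]); Rc=R.T; o=-R.T@np.array(ci["t"])
    return dict(im=im,d=d,K=np.array(ci["intrinsics"]),k1=ci["k1"],Rc=Rc,o=o)
def slopes(c,uv):
    uv=np.atleast_2d(np.float64(uv)); return cv2.undistortPoints(uv.reshape(-1,1,2),c["K"],np.array([c["k1"],0,0,0.])).reshape(-1,2)
def plane(c,uv,z):
    s=slopes(c,uv); v=np.c_[s,np.ones(len(s))]@c["Rc"].T; return c["o"]+v*((z-c["o"][2])/v[:,2])[:,None]
def pts(c,uv):
    uv=np.atleast_2d(uv); s=slopes(c,uv); d=c["d"][uv[:,1].astype(int),uv[:,0].astype(int)]
    return c["o"]+(np.c_[s,np.ones(len(s))]*d[:,None])@c["Rc"].T
def save(c,n): cv2.imwrite("pics/"+n,c["im"][:,:,::-1])
E
python3 - <<'E'
from h import *
for n in("scene","top"): 
    c=cam(n); save(c,n+"0.png"); print(n,c["o"],c["K"][0,0],c["k1"])
s=r.sense(); print(s["eef_pos"],s["ee_rot"],s["opening"],s["force"],r.grip_point_offset,s["time_s"])
E
```

```text
scene [-0.08679438 -0.55106979  0.45188442] 386.92219640354546 -0.05215189845640758
top [ 0.35635915 -0.10080151  1.16663835] 425.73964642013595 -0.01601859804373031
[0.19100819 0.59465817 0.23062298] [ 1.54774451e-01  9.87949637e-01 -6.13606967e-04 -8.89796418e-05] 0.08541335706702485 [-0.26724327 -0.48997896  0.16716279] 0.0187 0.1
```

View pics/scene0.png

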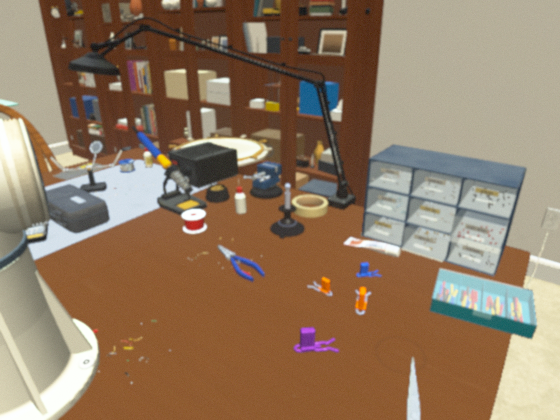

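View pics/top0.png

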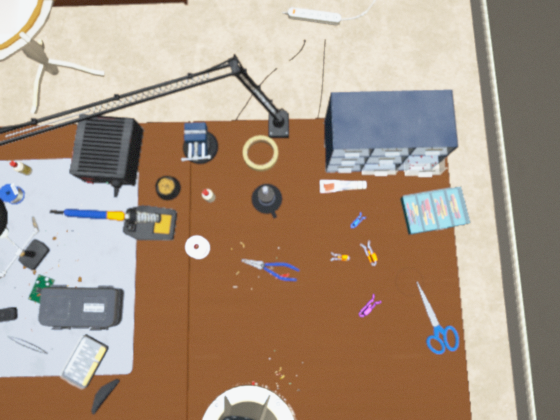

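The top view shows the spool at (198,247), the stand at (266,197) and the purple clip at (369,306). The blue clip is at (357,221), and the two orange clips are at (341,257) and (371,254). Only the orange ones qualify, so I'll measure which is larger and check it in one crop.

```bash
python3 - <<'E'
from h import *
c=cam("top"); hsv=cv2.cvtColor(c["im"],cv2.COLOR_RGB2HSV)
a=cv2.resize(c["im"][200:330,310:410],None,fx=4.5,fy=4.5,interpolation=cv2.INTER_CUBIC); cv2.imwrite("pics/crop1.png",a[:,:,::-1])
m=cv2.inRange(hsv,(8,170,190),(22,255,255)); m[:,:315]=0;m[:,400:]=0;m[:200]=0;m[330:]=0
n,l,st,ce=cv2.connectedComponentsWithStats(m)
for i in range(1,n):
    if st[i,4]>5:
        print("or",ce[i],st[i,4],plane(c,ce[i],.02))
def disc(box,lo,hi,z,nm):
    x0,y0,x1,y1=box; m=cv2.inRange(hsv[y0:y1,x0:x1],lo,hi)
    m=cv2.morphologyEx(m,cv2.MORPH_OPEN,np.ones((3,3)))
    k=max(cv2.findContours(m,0,2)[0],key=cv2.contourArea); (u,v),rad=cv2.minEnclosingCircle(k)
    p=plane(c,[[u+x0,v+y0],[u+x0+rad,v+y0]],z); print(nm,u+x0,v+y0,rad,p[0],"rad m",np.linalg.norm(p[1]-p[0]), pts(c,[[u+x0-8,v+y0]]))
disc((180,230,215,265),(0,0,150),(180,70,255),.04,"spool")
disc((248,178,288,213),(0,0,0),(180,120,70),.012,"foot")
for u,v in [(266,197),(266,190),(264,188),(267,188)]: print((u,v),plane(c,(u,v),.121),pts(c,[[u,v]]))
E
```

```text
or [375.45454545 255.45454545] 11 [[ 0.44927201 -0.34920484  0.02      ]]
or [342.86666667 258.13333333] 15 [[ 0.44424282 -0.26124629  0.02      ]]
or [370.25925926 258.        ] 27 [[ 0.44278823 -0.33482577  0.02      ]]
spool 197.0 247.0 12.80634880065918 [0.4815504  0.12754615 0.04      ] rad m 0.0341429697459518 [[0.48189658 0.14856597 0.04144613]]
foot 266.39158821105957 198.92990684509277 14.645865440368652 [ 0.61399061 -0.05831927  0.012     ] rad m 0.04067087061536433 [[ 0.61410981 -0.03621034  0.01397139]]
(266, 197) [[ 0.59466591 -0.06143079  0.121     ]] [[ 0.60892443 -0.05907514  0.05843671]]
(266, 190) [[ 0.61276763 -0.06174331  0.121     ]] [[ 0.61430067 -0.06150978  0.11474824]]
(264, 188) [[ 0.61808836 -0.05677924  0.121     ]] [[ 0.61856461 -0.05669914  0.11909735]]
(267, 188) [[ 0.61789559 -0.06435954  0.121     ]] [[ 0.61901574 -0.06420346  0.11652154]]
```

View pics/crop1.png

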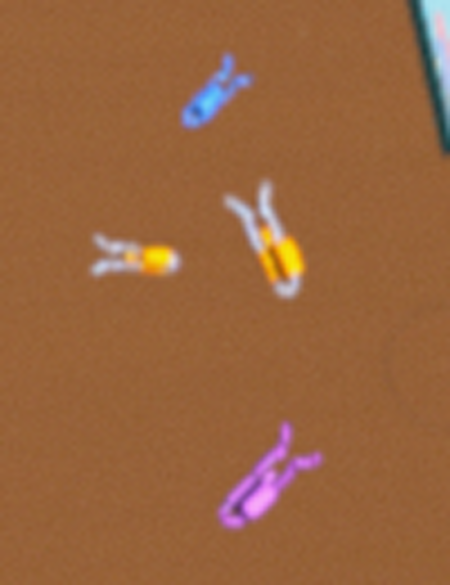

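The larger orange clip is the one at about (371,256). Its legs open up and slightly left in the image, so its yaw is about +23°. The small orange, blue and purple clips are decoys. I'll go above the spool first.

```bash
python3 -m crank '[[0.029,-0.046,0,0,0,0,0],[0.029,-0.046,0,0,0,0,0],[0.029,-0.046,0,0,0,0,0],[0.029,-0.046,0,0,0,0,0],[0.029,-0.046,0,0,0,0,0],[0.029,-0.047,0,0,0,0,0],[0.029,-0.047,0,0,0,0,0],[0.029,-0.047,0,0,0,0,0],[0.029,-0.047,0,0,0,0,0],[0.029,-0.047,-0.02,0,0,0,0],[0,0,0,0,0,0,0]]'
python3 - <<'E'
from h import *
c=cam("wrist"); save(c,"w1.png"); print(c["o"],c["Rc"][:,2],c["K"][0],r.sense()["eef_pos"])
hsv=cv2.cvtColor(c["im"],cv2.COLOR_RGB2HSV)
m=((hsv[:,:,1]<60)&(hsv[:,:,2]>150)).astype(np.uint8)
n,l,st,ce=cv2.connectedComponentsWithStats(m)
for i in range(1,n):
    if st[i,4]>300: print(ce[i],st[i],plane(c,ce[i],.04))
E
```

```text
time_s: 1.52
eef_pos: [0.4817, 0.127, 0.21]
ee_rot: [0.157, 0.988, -0.001, -0.001]
force: [0.7, 0.1, -0.2]
opening: 0.0854
finger_force: 0.0
[0.40331512 0.15332851 0.35296536] [ 0.3052679  -0.10117213 -0.94687682] [338.68541726   0.         278.36579756] [0.48114277 0.12850577 0.21049563]
[501.80651374  98.60361209] [  419     0   141   229 23366] [[0.46033891 0.34781003 0.04      ]]
[283.65353261 189.47282609] [ 254  157   62   66 2944] [[0.48074477 0.13284413 0.04      ]]
[134.70618557 188.98281787] [110 180  59  20 582] [[ 0.435437   -0.00337556  0.04      ]]
[450.64688427 242.42136499] [441 225  23  30 337] [[0.58632006 0.27851684 0.04      ]]
[486.8290469  261.08774584] [ 461  226   55   88 1322] [[0.62054061 0.31339515 0.04      ]]
[543.07983193 257.58403361] [528 249  32  20 476] [[0.63756643 0.37553954 0.04      ]]
[297.80508475 319.65819209] [285 311  27  22 354] [[0.62547871 0.10274881 0.04      ]]
```

View pics/w1.png

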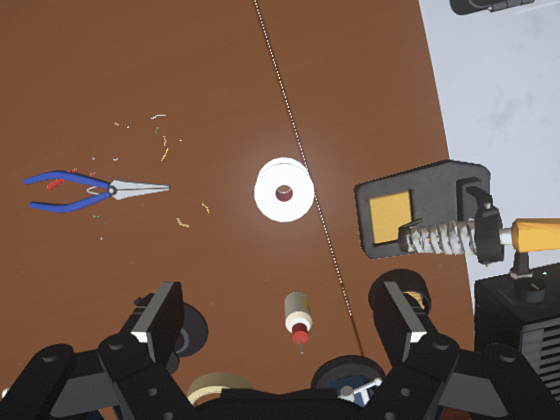

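The wrist view shows the spool's top flange at about (284,189), with its bore at (285,192). The tips of the open fingers are visible and nothing is near the spool. I'll refine its centre with depth.

```bash
cat >> h.py <<'E'
def cloud(c):
    v,u=np.mgrid[0:420,0:560]; P=pts(c,np.c_[u.ravel(),v.ravel()]).reshape(420,560,3); P[c["d"]==0]=np.nan; return P
def circ(P,m):
    q=np.float32(P[m][:,:2]); (x,y),rd=cv2.minEnclosingCircle(q); return x,y,rd,len(q),np.median(P[m][:,2])
E
python3 - <<'E'
from h import *
for n in("wrist","top"):
    c=cam(n); P=cloud(c)
    near=np.hypot(P[...,0]-.481,P[...,1]-.13)<.045
    print(n,circ(P,near&(abs(P[...,2]-.04)<.006)))
    near=np.hypot(P[...,0]-.616,P[...,1]+.06)<.05
    for lo,hi in((.005,.03),(.05,.065),(.1,.13)):
        m=near&(P[...,2]>lo)&(P[...,2]<hi)
        if m.sum()>5: print(" stand",lo,circ(P,m))
    # flange circle by image
    hsv=cv2.cvtColor(c["im"],cv2.COLOR_RGB2HSV)
    m=((hsv[:,:,1]<60)&(hsv[:,:,2]>150)&(np.hypot(P[...,0]-.481,P[...,1]-.13)<.05)&(P[...,2]>.03)).astype(np.uint8)
    k=max(cv2.findContours(m,0,2)[0],key=cv2.contourArea); e=cv2.fitEllipse(k); print(" ell",e,plane(c,e[0],.04))
E
```

```text
wrist (0.4842694401741028, 0.13209405541419983, 0.02910785563290119, 2502, np.float64(0.040167656424350634))
 stand 0.005 (0.6248966455459595, -0.04416126012802124, 0.03947850316762924, 941, np.float64(0.00881837657103779))
 stand 0.05 (0.625518798828125, -0.04307828098535538, 0.015209747478365898, 177, np.float64(0.0581885701333304))
 ell ((282.2268981933594, 192.93215942382812), (57.26371765136719, 58.86750030517578), 89.6394271850586) [[0.48313205 0.13213231 0.04      ]]
top (0.48072606325149536, 0.1323133260011673, 0.02815111353993416, 130, np.float64(0.03983007727924215))
 stand 0.005 (0.6159354448318481, -0.06258095800876617, 0.048401232808828354, 411, np.float64(0.008843109524596215))
 stand 0.05 (0.6199026703834534, -0.05772200599312782, 0.02203318662941456, 160, np.float64(0.05832262167340163))
 stand 0.1 (0.6177873611450195, -0.057851798832416534, 0.006563758477568626, 27, np.float64(0.11806532200368847))
 ell ((119.8833236694336, 211.53106689453125), (65.6705322265625, 70.86245727539062), 111.44983673095703) [[0.58290213 0.33813714 0.04      ]]
```

```bash
python3 -m crank '[[0.002,0.005,-0.05,0,0,0,0],[0,0,-0.05,0,0,0,0],[0,0,-0.05,0,0,0,0],[0,0,-0.03,0,0,0,0],[0,0,-0.018,0,0,0,0],[0,0,0,0,0,0,0]]' && python3 -m crank '[[0,0,0,0,0,0,0.3],[0,0,0,0,0,0,0.6],[0,0,0,0,0,0,0.6],[0,0,0,0,0,0,0.6],[0,0,0,0,0,0,0.6],[0,0,0,0,0,0,0.6]]' 40
```

```text
time_s: 2.42
eef_pos: [0.4819, 0.1361, 0.0125]
ee_rot: [0.154, 0.988, -0.0, -0.001]
force: [-0.4, -0.4, 0.4]
opening: 0.0855
finger_force: 0.0
time_s: 3.18
eef_pos: [0.4838, 0.1356, 0.0147]
ee_rot: [0.155, 0.988, 0.001, 0.001]
force: [-2.8, 1.9, 7.4]
opening: 0.0553
finger_force: 40.9
```

```bash
python3 -m crank '[[0,0,0.02,0,0,0,0.6],[0,0,0.05,0,0,0,0.6],[0,0,0.05,0,0,0,0.6],[0,0,0.05,0,0,0,0.6],[0,0,0,0,0,0,0.6],[0,0,0,0,0,0,0.6]]'
python3 - <<'E'
from h import *
c=cam("wrist"); save(c,"w2.png"); P=cloud(c); s=r.sense(); print(s["eef_pos"],s["force"],s["opening"])
near=np.hypot(P[...,0]-.483,P[...,1]-.135)<.04
m=near&(P[...,2]>.12)&(P[...,2]<.24)
hsv=cv2.cvtColor(c["im"],cv2.COLOR_RGB2HSV); w=m&(hsv[...,1]<60)&(hsv[...,2]>150)
q=P[w]; print(len(q),circ(P,w)); A=np.c_[q[:,:2],np.ones(len(q))]
h=q[:,2]; print(np.percentile(h,[5,50,95]))
t=abs(h-np.median(h))<.006; print(np.linalg.lstsq(A[t],h[t],rcond=None)[0])
E
```

```text
time_s: 3.92
eef_pos: [0.4828, 0.135, 0.1834]
ee_rot: [0.155, 0.988, 0.0, 0.0]
force: [0.1, -1.3, -1.3]
opening: 0.0553
finger_force: 43.0
[0.48232839 0.1348784  0.18262031] [-0.49606038  0.19117352 -0.69796554] 0.05537157223988622
13371 (0.4799005389213562, 0.13623051345348358, 0.03475693240761757, 13371, np.float64(0.2088354195280802))
[0.17269571 0.20883542 0.20986177]
[-3.68269365e-05 -5.70663452e-05  2.08929741e-01]
```

View pics/w2.png

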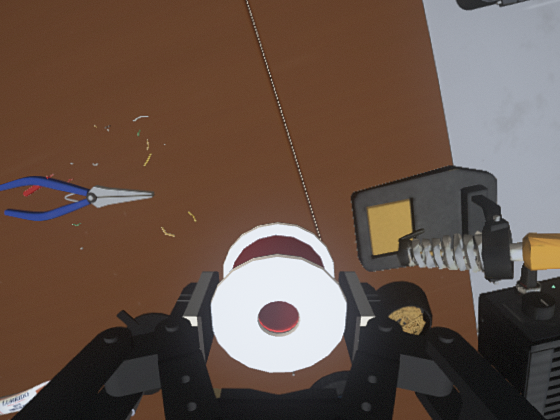

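The spool is held level. Its top flange is centred at about (279,313), with the bore at (279,317). I'll get its offset from the TCP from that flange.

```bash
python3 - <<'E'
from h import *
for i in range(2):
    c=cam("wrist"); P=cloud(c); s=r.sense()
    hsv=cv2.cvtColor(c["im"],cv2.COLOR_RGB2HSV)
    m=(abs(P[...,2]-.209)<.004)&(np.hypot(P[...,0]-.483,P[...,1]-.135)<.035)&(hsv[...,1]<60)&(hsv[...,2]>150)
    k=max(cv2.findContours(m.astype(np.uint8),0,2)[0],key=cv2.contourArea); e=cv2.fitEllipse(k)
    ring=circ(P,m)
    # bore = hole inside
    f=np.zeros(m.shape,np.uint8); cv2.drawContours(f,[k],-1,1,-1); h=cv2.morphologyEx(f-m.astype(np.uint8),cv2.MORPH_OPEN,np.ones((3,3)))
    kb=max(cv2.findContours(h,0,2)[0],key=cv2.contourArea); eb=cv2.fitEllipse(kb)
    print(s["eef_pos"],e[:2],plane(c,e[0],.209),eb[:2],plane(c,eb[0],.209),ring)
E
```

```text
[0.48214132 0.13481178 0.18218476] ((278.0617370605469, 313.3170166015625), (116.57457733154297, 136.11489868164062)) [[0.481252   0.13563117 0.209     ]] ((277.7196044921875, 317.2928771972656), (32.003318786621094, 40.59845733642578)) [[0.48304175 0.13490782 0.209     ]] (0.48442888259887695, 0.13453014194965363, 0.029214393347501755, 11499, np.float64(0.2081065117996866))
[0.48217078 0.13482202 0.18202519] ((278.0718688964844, 313.3528747558594), (116.64971160888672, 136.07366943359375)) [[0.48081971 0.13566437 0.209     ]] ((277.77557373046875, 317.2649230957031), (31.98896026611328, 40.468101501464844)) [[0.4825782  0.13497129 0.209     ]] (0.4845520257949829, 0.13419580459594727, 0.02928922325372696, 11498, np.float64(0.2076772345085142))
```

```bash
python3 -m crank '[[0.033,-0.023,0,0,0,0,0.6],[0.034,-0.024,0,0,0,0,0.6],[0.034,-0.024,0,0,0,0,0.6],[0.034,-0.024,0,0,0,0,0.6],[0,0,0,0,0,0,0.6],[0,0,0,0,0,0,0.6]]'
python3 - <<'E'
from h import *
c=cam("wrist"); save(c,"w3.png"); P=cloud(c); s=r.sense(); print(s["eef_pos"])
near=np.hypot(P[...,0]-.618,P[...,1]+.058)<.06
for lo,hi in((.003,.013),(.052,.064),(.11,.125)):
    m=near&(P[...,2]>lo)&(P[...,2]<hi)
    if m.sum()>5: print(lo,circ(P,m), np.argwhere(m).mean(0)[::-1])
w=(abs(P[...,2]-.206)<.008)&(np.hypot(P[...,0]-.617,P[...,1]-.04)<.04); print(circ(P,w))
E
```

```text
time_s: 4.82
eef_pos: [0.6169, 0.0402, 0.1818]
ee_rot: [0.155, 0.988, -0.0, -0.001]
force: [0.3, -0.2, -1.2]
opening: 0.0551
finger_force: 43.0
[0.61680726 0.04047938 0.18218372]
0.003 (0.6104517579078674, -0.059333257377147675, 0.05168609693646431, 2947, np.float64(0.007483128391091387)) [190.16389549 208.80522565]
0.052 (0.6187894940376282, -0.056922148913145065, 0.02243679203093052, 1478, np.float64(0.05831028742173677)) [173.31799729 238.53991881]
0.11 (0.6215368509292603, -0.05684514716267586, 0.005727828945964575, 333, np.float64(0.11847656963827444)) [147.83783784 273.07507508]
(0.610471785068512, 0.04207491874694824, 0.039467666298151016, 13590, np.float64(0.20724578774451385))
```

View pics/w3.png

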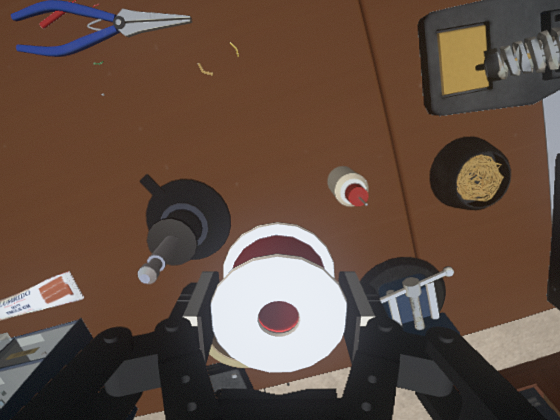

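The post head is at (148,273) and the plate at (173,239). The measurements agree on the post at about (0.6195, -0.057). I'll move over it and descend gently.

```bash
python3 -m crank '[[0.002,-0.033,0,0,0,0,0.6],[0,-0.033,0,0,0,0,0.6],[0,-0.0317,0,0,0,0,0.6],[0,0,-0.02,0,0,0,0.6],[0,0,-0.018,0,0,0,0.6],[0,0,0,0,0,0,0.6],[0,0,0,0,0,0,0.6]]' && python3 -m crank '[[0,0,-0.005,0,0,0,0.6],[0,0,-0.005,0,0,0,0.6],[0,0,-0.005,0,0,0,0.6],[0,0,0,0,0,0,0.6],[0,0,0,0,0,0,0.6]]'
```

```text
time_s: 5.75
eef_pos: [0.6202, -0.057, 0.1455]
ee_rot: [0.154, 0.988, 0.0, 0.0]
force: [0.1, 0.9, -0.9]
opening: 0.0553
finger_force: 43.0
time_s: 6.38
eef_pos: [0.6199, -0.0577, 0.1301]
ee_rot: [0.155, 0.988, -0.0, -0.0]
force: [-1.0, 0.7, -2.0]
opening: 0.0556
finger_force: 43.0
```

```bash
python3 -m crank '[[0,0,-0.006,0,0,0,0.6],[0,0,-0.006,0,0,0,0.6],[0,0,0,0,0,0,0.6]]' && python3 -m crank '[[0,0,-0.01,0,0,0,0.6],[0,0,-0.01,0,0,0,0.6],[0,0,-0.01,0,0,0,0.6],[0,0,-0.01,0,0,0,0.6],[0,0,0,0,0,0,0.6]]' && python3 -m crank '[[0,0,-0.003,0,0,0,0.6],[0,0,-0.002,0,0,0,0.6],[0,0,0,0,0,0,0.6]]'
```

```text
time_s: 6.75
eef_pos: [0.6196, -0.0576, 0.1175]
ee_rot: [0.155, 0.988, -0.0, -0.001]
force: [-0.6, 0.0, -1.3]
opening: 0.0551
finger_force: 43.0
time_s: 7.38
eef_pos: [0.6194, -0.0576, 0.077]
ee_rot: [0.155, 0.988, -0.0, -0.001]
force: [-2.2, 1.0, -2.1]
opening: 0.055
finger_force: 43.0
time_s: 7.75
eef_pos: [0.62, -0.0576, 0.0733]
ee_rot: [0.155, 0.988, -0.0, -0.0]
force: [-3.1, 1.0, -0.5]
opening: 0.0556
finger_force: 43.1
```

```bash
python3 -m crank '[[-0.001,0,-0.001,0,0,0,0.6],[0,0,-0.001,0,0,0,0.6],[0,0,0,0,0,0,0.6]]'; python3 -m crank '[[0,0,0,0,0,0,0.25],[0,0,0,0,0,0,0],[0,0,0,0,0,0,0],[0,0,0,0,0,0,0],[0,0,0,0,0,0,0]]'
```

```text
time_s: 8.12
eef_pos: [0.6203, -0.0578, 0.0726]
ee_rot: [0.155, 0.988, 0.0, 0.001]
force: [-2.8, 1.3, 8.1]
opening: 0.0551
finger_force: 43.7
time_s: 8.75
eef_pos: [0.6192, -0.0576, 0.0712]
ee_rot: [0.155, 0.988, -0.0, 0.0]
force: [0.4, 0.6, -0.2]
opening: 0.0854
finger_force: 0.0
```

The spool touched the plate at about 8 N and has been released. I'll rise and move over to the clip while turning +41°.

```bash
python3 -m crank '[[0,0,0.04,0,0,0,0],[0,0,0.05,0,0,0,0],[0,0,0.06,0,0,0,0],[-0.01,-0.02,0,0,0,0,0],[-0.024,-0.04,0,0,0,6,0],[-0.024,-0.04,0,0,0,7,0],[-0.024,-0.04,0,0,0,7,0],[-0.024,-0.04,0,0,0,7,0],[-0.024,-0.04,0,0,0,7,0],[-0.024,-0.04,0,0,0,7,0],[-0.022,-0.02,0,0,0,0,0],[0,0,0,0,0,0,0],[0,0,0,0,0,0,0]]'
python3 - <<'E'
from h import *
print(r.sense()["joint_positions"])
c=cam("top"); P=cloud(c); hsv=cv2.cvtColor(c["im"],cv2.COLOR_RGB2HSV)
w=(np.hypot(P[...,0]-.619,P[...,1]+.057)<.04)&(P[...,2]>.09)&(P[...,2]<.104); print("seated top",circ(P,w))
c=cam("wrist"); save(c,"w4.png"); P=cloud(c); hsv=cv2.cvtColor(c["im"],cv2.COLOR_RGB2HSV)
m=cv2.inRange(hsv,(5,150,120),(22,255,255))&((P[...,2]>.012)*255).astype(np.uint8)
n,l,st,ce=cv2.connectedComponentsWithStats(m)
for i in range(1,n):
    if st[i,4]>60:
        Q=P[l==i]; print(ce[i],st[i],np.nanmedian(Q,0),Q[:,2].max()); t=Q[Q[:,2]>.034]
        if len(t)>10: print("  top",len(t),cv2.minAreaRect(np.float32(t[:,:2]*1000)))
E
```

```text
time_s: 10.38
eef_pos: [0.443, -0.3373, 0.2208]
ee_rot: [-0.201, 0.98, 0.0, -0.0]
force: [-0.1, 0.7, 0.2]
opening: 0.0853
finger_force: 0.0
[-6.53659057e-01  2.58706776e-01  1.79108077e+00  3.51943489e-04
  1.09245389e+00 -2.62876882e+00]
seated top (0.6211221218109131, -0.05800393968820572, 0.02882140688598156, 344, np.float64(0.09754864701925448))
[274.21146953 186.01433692] [269 173  12  27 279] [ 0.44238625 -0.34126671  0.0385382 ] 0.04124222190447857
  top 225 ((445.0059509277344, -340.232177734375), (21.55569839477539, 10.904295921325684), 22.703651428222656)
[338.26136364 214.80681818] [330 207  18  17 176] [ 0.44723875 -0.2665263   0.02844094] 0.03136346598510509
```

View pics/w4.png

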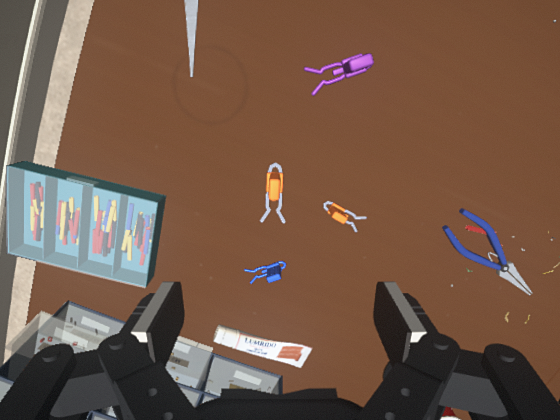

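The chosen clip's tab is at (274,186). It measures 21.6 × 10.9 mm with its top at 39 mm, which matches the description; its yaw is 22.7° with the legs toward +x. The smaller orange clip is at (338,215), 74 mm away, so I'll descend with the jaws half closed.

```bash
python3 -m crank '[[0.0015,-0.003,-0.05,0,0,0,0.5],[0,0,-0.05,0,0,0,0.5],[0,0,-0.05,0,0,0,0.5],[0,0,-0.01,0,0,0,0.5],[0,0,0,0,0,0,0.5],[0,0,0,0,0,0,0.5]]'
python3 - <<'E'
from h import *
c=cam("wrist"); save(c,"w5.png"); P=cloud(c); hsv=cv2.cvtColor(c["im"],cv2.COLOR_RGB2HSV); s=r.sense(); print(s["eef_pos"],s["opening"])
m=cv2.inRange(hsv,(5,150,120),(22,255,255))&((P[...,2]>.034)*255).astype(np.uint8)
n,l,st,ce=cv2.connectedComponentsWithStats(m); i=1+st[1:,4].argmax(); t=P[l==i]; print(ce[i],cv2.minAreaRect(np.float32(t[:,:2]*1000)))
E
```

```text
time_s: 11.22
eef_pos: [0.446, -0.3414, 0.0633]
ee_rot: [-0.201, 0.98, -0.001, 0.001]
force: [0.4, 0.4, 0.8]
opening: 0.0426
finger_force: 0.0
[ 0.4459615  -0.3414271   0.06326283] 0.04262339392767287
[279.61793103 256.92137931] ((445.2610168457031, -340.4850769042969), (21.685775756835938, 11.620872497558594), 22.06350326538086)
```

View pics/w5.png

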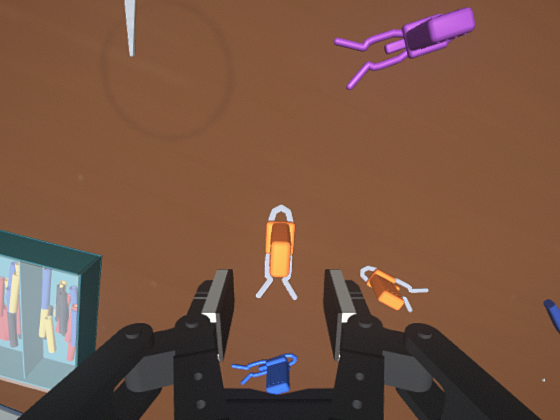

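The tab, at (280,257), is centred between the fingers, and the small orange clip at (385,290) is clear of the right finger. I'll descend and grip.

```bash
python3 -m crank '[[-0.0005,0.001,-0.03,0,0,0,0.5],[0,0,-0.018,0,0,0,0.5],[0,0,-0.004,0,0,0,0.5],[0,0,0,0,0,0,0.5]]' && python3 -m crank '[[0,0,0,0,0,0,0.7],[0,0,0,0,0,0,1],[0,0,0,0,0,0,1],[0,0,0,0,0,0,1],[0,0,0,0,0,0,1]]' 60
```

```text
time_s: 11.78
eef_pos: [0.4444, -0.3399, 0.0096]
ee_rot: [-0.201, 0.98, -0.0, 0.0]
force: [-0.7, -0.1, -0.0]
opening: 0.0427
finger_force: 0.0
time_s: 12.4
eef_pos: [0.4445, -0.34, 0.01]
ee_rot: [-0.201, 0.98, -0.0, 0.0]
force: [-0.8, 0.2, 6.4]
opening: 0.01
finger_force: 58.9
```

```bash
python3 -m crank '[[0,0,0.03,0,0,0,1],[0,0,0.05,0,0,0,1],[0,0,0.05,0,0,0,1],[0.01,0.026,0,0,0,0,1],[0.02,0.048,0,0,0,0,1],[0.02,0.048,0,0,0,0,1],[0.02,0.048,0,0,0,0,1],[0.02,0.048,0,0,0,0,1],[0.01,0.024,0,0,0,0,1],[0.002,0.005,-0.014,0,0,0,1],[0,0,-0.015,0,0,0,1],[0,0,0,0,0,0,1],[0,0,0,0,0,0,1]]'
python3 - <<'E'
from h import *
c=cam("wrist"); save(c,"w6.png"); P=cloud(c); hsv=cv2.cvtColor(c["im"],cv2.COLOR_RGB2HSV); s=r.sense(); e=np.array(s["eef_pos"]); print(e)
R=Ro.from_quat(s["ee_rot"]).as_matrix()
near=np.hypot(P[...,0]-.62,P[...,1]+.058)<.04
for lo,hi in((.094,.102),(.111,.125)):
    m=near&(P[...,2]>lo)&(P[...,2]<hi)
    if m.sum()>5: print(lo,circ(P,m), np.argwhere(m).mean(0)[::-1])
m=cv2.inRange(hsv,(5,150,120),(22,255,255)); n,l,st,ce=cv2.connectedComponentsWithStats(m); i=1+st[1:,4].argmax()
Q=(P[l==i]-e)@R; print("tab tool frame",ce[i],st[i],np.percentile(Q,[3,50,97],0)*1000)
E
```

```text
time_s: 14.02
eef_pos: [0.5457, -0.0935, 0.11]
ee_rot: [-0.2, 0.98, 0.0, -0.0]
force: [1.0, 0.1, 0.1]
opening: 0.0101
finger_force: 58.5
[ 0.54603884 -0.09344425  0.11037932]
0.094 (0.6087034940719604, -0.06631166487932205, 0.016687849536538124, 1409, np.float64(0.09823756589238841)) [278.5046132  372.40312278]
tab tool frame [278.32035054 299.68938656] [ 260  260   38   82 2054] [[nan nan nan]
 [nan nan nan]
 [nan nan nan]]
```

View pics/w6.png

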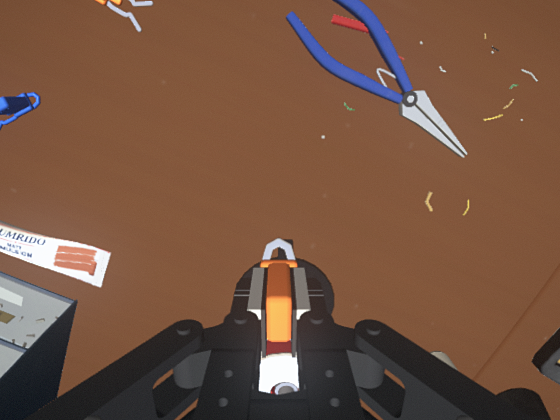

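The clip is held straight, with its rear loop at (279,246). The post head at (285,388) is about 4 mm to the right of the push line. I'll check the wire height, then correct.

```bash
python3 - <<'E'
from h import *
c=cam("wrist"); P=cloud(c); e=r.sense()["eef_pos"]; W=P[236:262,258:300].reshape(-1,3); W=W[W[:,2]>.08]; print(len(W),np.percentile(W,[10,50,90],0), e)
c=cam("top"); P=cloud(c); m=(P[...,2]>.094)&(P[...,2]<.112)&(abs(P[...,0]-.57)<.08)&(abs(P[...,1]+.08)<.06); W=P[m]
print(len(W)); d=np.array([.919,.394]); n=np.array([-.394,.919])
w2=W[(W[:,:2]-[.62,-.0575])@d<-.030]; print(np.c_[(w2[:,:2]-[.62,-.0575])@d,(w2[:,:2]-[.62,-.0575])@n,w2[:,2]][::3].round(4))
E
python3 -m crank '[[0.0035,0.006,0.001,0,0,0,1],[0,0,0,0,0,0,1],[0,0,0,0,0,0,1]]'
```

```text
476 [[ 0.52852532 -0.10393689  0.10317705]
 [ 0.53293356 -0.09959197  0.10436414]
 [ 0.53822304 -0.09243895  0.10646761]] [ 0.54621114 -0.09334984  0.11055408]
5
[[-0.0984 -0.007   0.1063]
 [-0.0991 -0.0038  0.1027]]
time_s: 14.55
eef_pos: [0.5497, -0.0865, 0.1114]
ee_rot: [-0.201, 0.98, -0.0, 0.0]
force: [0.2, -0.1, 0.2]
opening: 0.01
finger_force: 58.5
```

```bash
python3 -m crank '[[0.00735,0.00315,0,0,0,0,1],[0.00735,0.00315,0,0,0,0,1],[0.00735,0.00315,0,0,0,0,1],[0.00735,0.00315,0,0,0,0,1],[0,0,0,0,0,0,1],[0,0,0,0,0,0,1]]'
python3 - <<'E'
from h import *
c=cam("scene"); a=cv2.resize(c["im"][165:245,250:330],None,fx=7,fy=7,interpolation=cv2.INTER_CUBIC); cv2.imwrite("pics/s7.png",a[:,:,::-1])
E
```

```text
time_s: 15.3
eef_pos: [0.5788, -0.074, 0.1111]
ee_rot: [-0.201, 0.98, 0.0, -0.0]
force: [-0.3, -0.0, -0.7]
opening: 0.0101
finger_force: 58.5
```

View pics/s7.png

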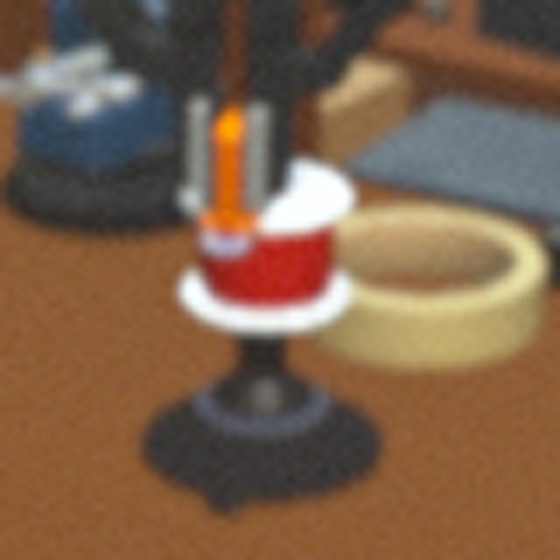

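The spool sits flat on the plate and the clip is entering above it, at (228,225) in the crop, with no contact force yet. I'll continue in small steps.

```bash
python3 -m crank '[[0.0037,0.0016,0,0,0,0,1],[0,0,0,0,0,0,1]]'; python3 -m crank '[[0.0027,0.0012,0,0,0,0,1],[0,0,0,0,0,0,1]]';python3 -m crank '[[0.0018,0.0008,0,0,0,0,1],[0,0,0,0,0,0,1]]';python3 -m crank '[[0.0018,0.0008,0,0,0,0,1],[0,0,0,0,0,0,1]]'
```

```text
time_s: 15.6
eef_pos: [0.583, -0.0724, 0.1114]
ee_rot: [-0.201, 0.98, -0.0, 0.0]
force: [-0.7, -0.5, -0.1]
opening: 0.0102
finger_force: 58.5
time_s: 15.85
eef_pos: [0.5852, -0.0713, 0.1111]
ee_rot: [-0.201, 0.98, 0.0, -0.0]
force: [-1.2, -0.9, -0.8]
opening: 0.0101
finger_force: 58.5
time_s: 16.1
eef_pos: [0.5869, -0.0705, 0.1111]
ee_rot: [-0.201, 0.98, 0.0, -0.0]
force: [-2.9, -2.4, -0.2]
opening: 0.0101
finger_force: 58.5
time_s: 16.35
eef_pos: [0.5886, -0.0697, 0.1111]
ee_rot: [-0.201, 0.98, 0.0, -0.001]
force: [-4.2, -2.3, 0.3]
opening: 0.0103
finger_force: 58.5
```

Contact came as expected: 4.8 N and rising at about 1 N/mm.

```bash
for i in 1; do python3 -m crank '[[0.0018,0.0008,0,0,0,0,1],[0,0,0,0,0,0,1]]'; python3 -m crank '[[0.0014,0.0006,0,0,0,0,1],[0,0,0,0,0,0,1]]'; done | grep -E "eef_pos|force:"
```

```text
eef_pos: [0.5901, -0.0689, 0.111]
force: [-5.7, -2.6, -0.1]
finger_force: 58.5
eef_pos: [0.5912, -0.0684, 0.111]
force: [-5.9, -3.1, -0.1]
finger_force: 58.6
```

```bash
python3 -m crank '[[0.0014,0.0006,0,0,0,0,1],[0,0,0,0,0,0,1]]' | grep -E "eef_pos|force:"
```

```text
eef_pos: [0.5923, -0.0679, 0.1108]
force: [-7.2, -4.4, 0.2]
finger_force: 58.6
```

```bash
python3 -m crank '[[0.0014,0.0006,0,0,0,0,1],[0,0,0,0,0,0,1]]' | grep -E "eef_pos|force:"
```

```text
eef_pos: [0.5934, -0.0673, 0.1107]
force: [-8.0, -3.3, 0.6]
finger_force: 58.6
```

```bash
python3 -m crank '[[0.001,0.0004,0,0,0,0,1],[0,0,0,0,0,0,1]]' | grep -E "eef_pos|force:"
```

```text
eef_pos: [0.5941, -0.067, 0.1106]
force: [-9.9, -4.3, 1.1]
finger_force: 58.7
```

```bash
python3 -m crank '[[0.001,0.0004,0.0005,0,0,0,1],[0,0,0,0,0,0,1]]' | grep -E "eef_pos|force:"
```

```text
eef_pos: [0.595, -0.0666, 0.1111]
force: [-8.5, -4.4, 1.2]
finger_force: 58.7
```

```bash
python3 -m crank '[[0.001,0.0004,0.0005,0,0,0,1],[0,0,0,0,0,0,1]]' | grep -E "eef_pos|force:"
```

```text
eef_pos: [0.5958, -0.0663, 0.1116]
force: [-8.8, -5.1, 1.6]
finger_force: 58.8
```

```bash
python3 -m crank '[[0.001,0.0004,0,0,0,0,1],[0,0,0,0,0,0,1]]' | grep -E "eef_pos|force:"
```

```text
eef_pos: [0.597, -0.0658, 0.1116]
force: [-6.2, -3.8, -0.5]
finger_force: 58.6
```

```bash
python3 -m crank '[[0.001,0.0004,0,0,0,0,1],[0,0,0,0,0,0,1]]' | grep -E "eef_pos|force:"
```

```text
eef_pos: [0.5995, -0.0651, 0.112]
force: [-4.1, -2.3, -0.8]
finger_force: 58.5
```

The force has dropped from about 10 N to 4.7 N, so it snapped. I'll check the seating depth.

```bash
python3 - <<'E'
from h import *
s=r.sense(); e=np.array(s["eef_pos"]); print(e,s["force"])
d=np.array([.919,.394]); n=np.array([-.394,.919])
for nm in("top","wrist"):
    c=cam(nm); P=cloud(c); m=(P[...,2]>.113)&(P[...,2]<.128)&(np.hypot(P[...,0]-.625,P[...,1]+.055)<.022)&(((P[...,:2]-e[:2])@d)>.014)
    if m.sum()>4: q=P[m]; a=(q[:,:2]-e[:2])@d; b=(q[:,:2]-e[:2])@n; print(nm,m.sum(),a.min(),a.mean(),a.max(),b.min(),b.max(),q[:,2].max(),circ(P,m)[:3])
    if nm=="wrist": print(c["im"].shape); a=cv2.resize(c["im"][230:420,180:380],None,fx=3,fy=3); cv2.imwrite("pics/w8.png",a[:,:,::-1])
E
```

```text
[ 0.59952513 -0.06509028  0.11202606] [-4.12836129 -2.33565453 -0.83350704]
wrist 68 0.027327526606998033 0.028690180108518745 0.030179801216516748 -0.005462476336618206 0.00598942893953003 0.12221785754655651 (0.6266707181930542, -0.05316555127501488, 0.005838776472955942)
(420, 560, 3)
```

View pics/w8.png

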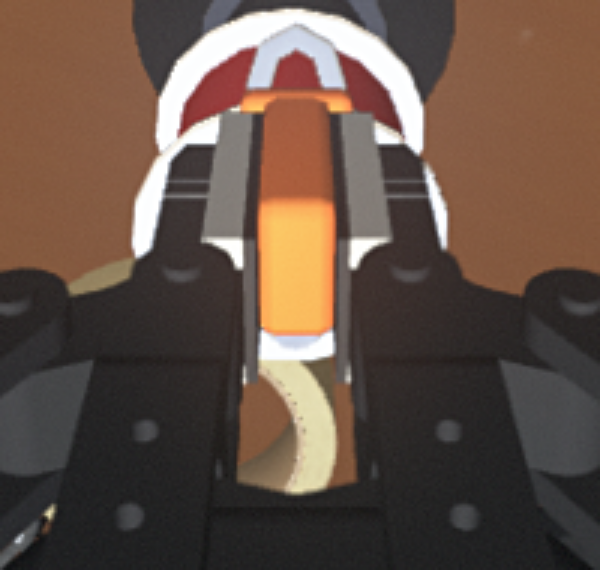

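The clip's head-to-grip distance is about 28 mm against 27 mm plus the lean, so it is home. The lean is about 3.4°. One 1 mm push should show the force climbing on the tongue.

```bash
python3 -m crank '[[0.001,0.0004,0,0,0,0,1],[0,0,0,0,0,0,1]]' | grep -E "eef_pos|force:"
```

```text
eef_pos: [0.6004, -0.0647, 0.112]
force: [-5.7, -3.0, 0.1]
finger_force: 58.5
```

The force climbed, so the clip is home. I'll back off so the post stands upright, then release.

```bash
python3 -m crank '[[-0.0018,-0.0008,0,0,0,0,1],[-0.0018,-0.0008,-0.0004,0,0,0,1],[-0.0014,-0.0006,-0.0004,0,0,0,1],[0,0,0,0,0,0,1],[0,0,0,0,0,0,1]]' | grep -E "eef_pos|force:"
```

```text
eef_pos: [0.5964, -0.0668, 0.1117]
force: [-1.4, -1.1, 0.3]
finger_force: 58.6
```

```bash
python3 -m crank '[[-0.0008,-0.0004,0,0,0,0,1],[0,0,0,0,0,0,0.8],[0,0,0,0,0,0,0.5],[0,0,0,0,0,0,0.5],[0,0,0,0,0,0,0.5]]' | grep -E "eef_pos|force:|open"; python3 -m crank '[[0,0,0.02,0,0,0,0.5],[0,0,0.04,0,0,0,0.5],[0,0,0.04,0,0,0,0.5],[0,0,0.03,0,0,0,0.5],[-0.04,-0.02,0,0,0,0,0.5],[-0.02,-0.01,0,0,0,0,0.5],[0,0,0,0,0,0,0.5],[0,0,0,0,0,0,0.5]]'
python3 - <<'E'
from h import *
c=cam("wrist"); P=cloud(c); d=np.array([.919,.394]); hsv=cv2.cvtColor(c["im"],cv2.COLOR_RGB2HSV)
near=np.hypot(P[...,0]-.61,P[...,1]+.06)<.05
print("head",circ(P,near&(P[...,2]>.113)&(P[...,2]<.123)&(hsv[...,1]<90)&(((P[...,:2]-[.6,-.066])@d)>.008)))
m=cv2.inRange(hsv,(5,150,120),(22,255,255))>0; t=P[m&near&(P[...,2]>.134)]; print("tab",len(t),cv2.minAreaRect(np.float32(t[:,:2]*1000)),np.median(t[:,2]))
print("spooltop",circ(P,near&(abs(P[...,2]-.098)<.003)))
v,u=np.argwhere(near&(P[...,2]>.09)).mean(0).astype(int); v0=max(v-70,0);u0=max(u-90,0)
cv2.imwrite("pics/w9.png",cv2.resize(c["im"][v0:v0+140,u0:u0+180],None,fx=4,fy=4)[:,:,::-1])
E
```

```text
eef_pos: [0.5954, -0.0672, 0.1115]
force: [-0.0, -0.3, -0.1]
opening: 0.0423
finger_force: 0.0
time_s: 21.2
eef_pos: [0.536, -0.0972, 0.2415]
ee_rot: [-0.201, 0.98, 0.0, 0.0]
force: [0.5, 0.2, 0.3]
opening: 0.0429
finger_force: 0.0
head (0.6186903715133667, -0.05752453953027725, 0.007128254976123571, 137, np.float64(0.12002880830076151))
tab 51 ((592.7448120117188, -68.48921203613281), (18.85819435119629, 10.701489448547363), 19.422718048095703) 0.13667116674319393
spooltop (0.6102762818336487, -0.062035899609327316, 0.03777572512626648, 1605, np.float64(0.09834757847329934))
```

View pics/w9.png

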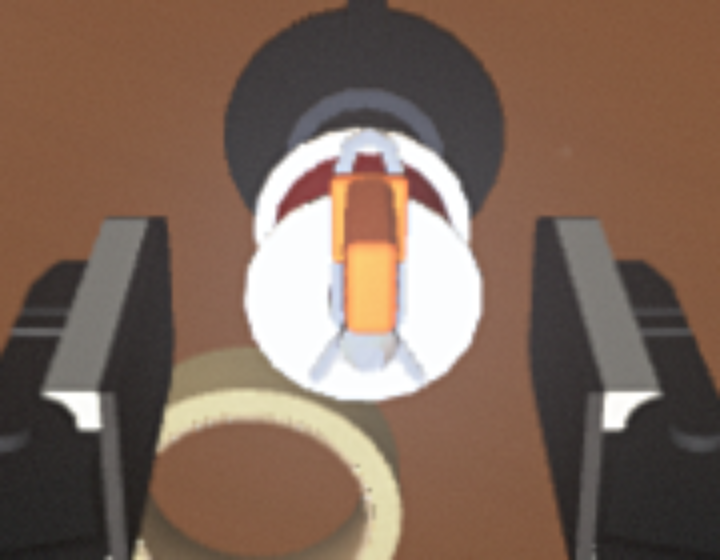

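The post is upright, and the clip legs, at (320,375) and (415,375), straddle the neck under the head. The tab-to-head distance is 28 mm and the clip rests on the spool, released and home. I'll hand in.

```bash
python3 -c "
from bench import r; print(r.hand_in())"
```

```text
the job is handed in; nothing more can be done
None
```

The job is handed in at about 21 s of the 72 s allowed: the spool is seated flat on the plate, the orange clip snapped home on the neck with an estimated lean of under 7°, and the arm is clear of everything.

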